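# Make up two mocktail trays at the bar

## Robot

A 6-joint arm with a two-finger parallel gripper is mounted at the origin on the work surface. World frame = base frame: x ahead of the robot, y to its left, z up, the work surface at z = 0. Lengths are in m, angles in rad, forces in N, time in s.
With the tool pointing down it reaches from about 0.275 to 0.75 m from the base axis. Payload 10.2 kg.
Tool frame: the origin (TCP) lies on the centre line of the jaws, within the pads' length; the fingertips stand 25 mm ahead of it and the grasp point (between the pads) lies 6 mm ahead of it; z points along the fingers, y is the direction in which the jaws open and shut (so a half turn about z gives the same grasp; the last joint's range is limited). The gripper opens to 88 mm and grips with 3 to 60 N. Pads are 18 mm wide; open, the fingers measure 123 mm over their backs; the gripper's body (75 mm by 187 mm) begins 45 mm behind the grasp point.
Start: joints at [-1.536, 0.313, 1.498, -0, 1.331, -0.223], TCP at [0.134, -0.508, 0.264] pointing down, gripper open.
Joint ranges: [-2.94, 2.94], [-0.97, 2.17], [0.19, 2.56], [-1.23, 4.37], [0.02, 3.11], [-2.88, 2.88]. Speed limits (rad/s): [2.39, 2.39, 3.01, 3.14, 3.14, 3.14].

## Interface

Orientations are given as a rotation vector (axis times angle).
In Python, from plant import env gives the robot as it stands. Calls block until the motion is done:
- env.goto(position, orientation): joint-space move of the TCP to a pose.
- env.line_to(position, frame=None, v=0.15, threshold=None): straight line of the TCP; frame=None keeps the orientation; v is the mean speed in m/s. With threshold (N) it stops when the force on the tool has changed by that much, and returns True; else False.
- env.goto_joints(angles): joint-space move.
- env.command_gripper(opening): finger opening in m; the grip force is fixed at half the most; returns when the fingers have stopped.
- env.hold(seconds).
- env.solve_ik(position, orientation): joint angles nearest the present ones, or None.
- env.observe(): the state.
- env.grab_frame(name): name is "scene" or "top" or "wrist"; returns the picture (480x640x3 uint8, red, green, blue); there is no depth.
- env.get_calibration(name): a dict with "fx", "fy", "cx", "cy" (pixels), "position" and "attitude" of the camera in the world; the wrist camera has in their place "mount" (4x4, takes a point from camera to tool coordinates, whose origin is the TCP and whose axes are the flange's). Camera axes: x right, y down, z forward; pixel columns grow to the right and rows downward; lengths in m; the calibration is good to about 2 mm. A picture is of the moment at which its call begins: read the wrist's pose just before it. get_calibration takes no time and is no camera call.
A pose or a line that the arm cannot do raises env.MotionError and nothing moves.
- env.finish_job(): hands the job in, once; it reports no verdict.
The state is a dict: "time_s": time; "qpos": joint angles; "joint_vel": joint speeds; "joint_torque": joint torques, N m; "tool_pos": TCP position; "tcp_rot": TCP orientation; "ft_force": force on the tool from outside, world axes, zero at the start; "moment": the same for the moment, N m; "grip_width": finger opening in m.
Only numpy, scipy, OpenCV 4.12 (cv2) and the standard library are available. Lean on these libraries where they do the work, as an engineer would, in place of code of your own. Each camera call takes 0.05 s, during which the arm holds its last target. There are 200 camera calls.

## Task

Make up the two wooden trays for the mocktail class. Round tray: nest the two stepped steel cups, one in the other, as an upright stack in the middle of the large black pad, and stand the squat jar in the middle of the small pad. Rectangular tray: stand the straight-sided steel cup, which does not nest with the others, in the middle of the large pad and the small bottle in the middle of the small pad; leave the drinking glass and the citrus squeezer where they are.

Things in the scene. Friction and masses are not known exactly. Their poses are not given: they have to be found in the camera images.
- stack_cup_a: Stepped steel cup, one of two alike, open top, 80 mm high, 100 g. Top part: cylinder 62 mm outer diameter from height 46 to the rim (wall 2.5); below its flat shoulder a foot tapers from 52 to 36 mm. Nested, the foot enters the twin with 2.5 mm all round and the shoulder rests on its rim, 34 mm higher: grip it with fingertips under 34 mm below the rim. Origin: centre of the underside; z up.
- stack_cup_b: The twin of stack_cup_a, the same in every size; either may be the lower one. Origin: centre of the underside; z up.
- straight_cup: Straight-sided plain steel cup, open at the top: cylinder 52 mm in outer diameter, 85 mm high, wall 2.5 mm; a little taller and narrower than the stepped cups. About 120 g. Origin: centre of the underside; z up.
- jar: Squat closed jar of brown glass with a flat steel lid: 50 mm in diameter, 55 mm high over all; the lid is 51 mm in diameter and takes the top 13 mm. About 160 g. Origin: centre of the underside; z up.
- bottle: Small brown glass bottle with a black cap: body 36 mm in diameter up to 68 mm high, then a shoulder and a 20 mm neck, cap 24 mm in diameter from 90 to the top at 106 mm. About 130 g. Origin: centre of the underside; z up.
- round_tray: Round wooden tray, 220 mm in diameter, 12 mm thick, no rim. Fixed; place and yaw vary. Two flat round black rubber pads lie on its x axis: the large one (80 mm diameter) centred 50 mm towards +x, the small one (54 mm) centred 50 mm towards -x. Things on it stand 12 mm above the bar top. Origin: centre of the underside, at bar-top height; z up.
- rect_tray: Rectangular wooden tray, 210 mm long (along its x) by 120 mm wide, 12 mm thick, no rim. Fixed; place and yaw vary. Two flat round black rubber pads lie on its x axis: the large one (80 mm diameter) centred 50 mm towards +x, the small one (54 mm) centred 50 mm towards -x. Things on it stand 12 mm above the bar top. Origin: centre of the underside, at bar-top height; z up.
- glass: Clear drinking glass standing among the stock, 68 mm in diameter, 80 mm high. Not part of either tray; to be left where it is. Origin: centre of the underside.
- juicer: White ceramic citrus squeezer standing among the stock: a round dish 80 mm in diameter and 18 mm high with a cone on it, 52 mm high over all. Not part of either tray; to be left where it is. Origin: centre of the underside.

How it is judged:
At the end, for the whole second after the job is handed in: Stepped cups nested (axes within 7 mm, upper one 34 +-4 mm higher) on the round tray's large pad, jar on its small pad; straight cup and bottle on the rectangular tray's large and small pad; each within 16 mm of the pad centre, upright to 0.08 rad, at rest; glass and squeezer moved under 30 mm (((x of stack_cup_a in the frame of round_tray between 0.034 and 0.066 m and y of stack_cup_a in the frame of round_tray between -0.016 and 0.016 m and z of stack_cup_a in the frame of round_tray between 0.008 and 0.016 m and horizontal distance between stack_cup_a and stack_cup_b below 0.007 m and z of stack_cup_b in the frame of stack_cup_a between 0.03 and 0.038 m) or (x of stack_cup_b in the frame of round_tray between 0.034 and 0.066 m and y of stack_cup_b in the frame of round_tray between -0.016 and 0.016 m and z of stack_cup_b in the frame of round_tray between 0.008 and 0.016 m and horizontal distance between stack_cup_b and stack_cup_a below 0.007 m and z of stack_cup_a in the frame of stack_cup_b between 0.03 and 0.038 m)) and x of jar in the frame of round_tray between -0.066 and -0.034 m and y of jar in the frame of round_tray between -0.016 and 0.016 m and z of jar in the frame of round_tray between 0.008 and 0.016 m and x of straight_cup in the frame of rect_tray between 0.034 and 0.066 m and y of straight_cup in the frame of rect_tray between -0.016 and 0.016 m and z of straight_cup in the frame of rect_tray between 0.008 and 0.016 m and x of bottle in the frame of rect_tray between -0.066 and -0.034 m and y of bottle in the frame of rect_tray between -0.016 and 0.016 m and z of bottle in the frame of rect_tray between 0.008 and 0.016 m and angle between each of stack_cup_a, stack_cup_b, straight_cup, jar, bottle's own z axis and vertical below 0.08 rad and linear speed of each of stack_cup_a, stack_cup_b, straight_cup, jar, bottle below 0.02 m/s and distance of each of glass, juicer from where it was at the start of the episode below 0.03 m); the robot touches nothing.
It fails at once if the drinking glass is moved by more than 30 mm or tipped over (distance of glass from where it was at the start of the episode above 0.03 m or angle between glass's own z axis and vertical above 0.5 rad).
It fails at once if the citrus squeezer is moved by more than 30 mm or tipped over (distance of juicer from where it was at the start of the episode above 0.03 m or angle between juicer's own z axis and vertical above 0.5 rad).
It also fails if it takes over 120 s, if anything falls off the work surface, if the arm or the gripper's body presses on something with over 40 N, if the wrist force passes 120 N, or if a joint passes its speed limit or range.

## Working session

There is one attempt and no reset: what is moved stays moved. The work goes in short steps, each a Python script; the robot and the scene stay as the last script left them, time stands still between calls to the robot, and variables do not carry over. Pictures are saved under pics/ and viewed, about 12 in all and at most 16, crops included, and the job is handed in when it is done.

```bash
ls; mkdir -p pics
python3 - <<'E'
from plant import env
import cv2
for n in ("scene","top"):
    im=env.grab_frame(n); cv2.imwrite(f"pics/{n}0.png",im[:,:,::-1]); print(n,env.get_calibration(n))
print(env.get_calibration("wrist")); s=env.observe(); print(s)
E
```

```text
pics
scene {'fx': 440.6835280943002, 'fy': 440.6835280943002, 'cx': 319.3178223523553, 'cy': 243.01313051692583, 'position': array([ 0.90897703, -0.14860016,  0.55827695]), 'attitude': array([-2.09845269, -1.45001403,  0.49508589])}
top {'fx': 476.64165305220746, 'fy': 476.64165305220746, 'cx': 318.99167412243753, 'cy': 236.73437903901038, 'position': array([ 0.49508736, -0.01742359,  0.80321449]), 'attitude': array([-2.14371807,  2.19668906, -0.04220015])}
{'fx': 411.6353755996927, 'fy': 411.6353755996927, 'cx': 313.91582713989453, 'cy': 237.9107576886955, 'mount': array([[-9.24683952e-04, -9.50281365e-01, -3.11391189e-01,
         8.04631145e-02],
       [ 9.99998618e-01, -4.48472447e-04, -1.60090485e-03,
        -8.95663981e-04],
       [ 1.38165968e-03, -3.11392239e-01,  9.50280466e-01,
        -1.21767139e-01],
       [ 0.00000000e+00,  0.00000000e+00,  0.00000000e+00,
         1.00000000e+00]])}
{'time_s': 0.1, 'qpos': array([-1.53639329e+00,  3.13346563e-01,  1.49838370e+00,  1.99185842e-05,
        1.33099282e+00, -2.23443215e-01]), 'joint_vel': array([ 0.00218251, -0.00145074, -0.00163357,  0.00018104,  0.00090257,
        0.00043751]), 'joint_torque': array([ 1.38500134e-03, -4.02818584e+01, -2.52641916e+01,  6.95077772e-02,
        3.42906802e-02, -6.67596146e-05]), 'tool_pos': array([ 0.13383774, -0.50744574,  0.26323408]), 'tcp_rot': array([-3.11440704e+00, -4.03751050e-01, -1.97768795e-04]), 'ft_force': array([-0.05386489, -0.64455016,  0.01808105]), 'moment': array([-0.03894039, -0.08364878,  0.01032483]), 'grip_width': 0.08809660839449453}
```

View pics/top0.png

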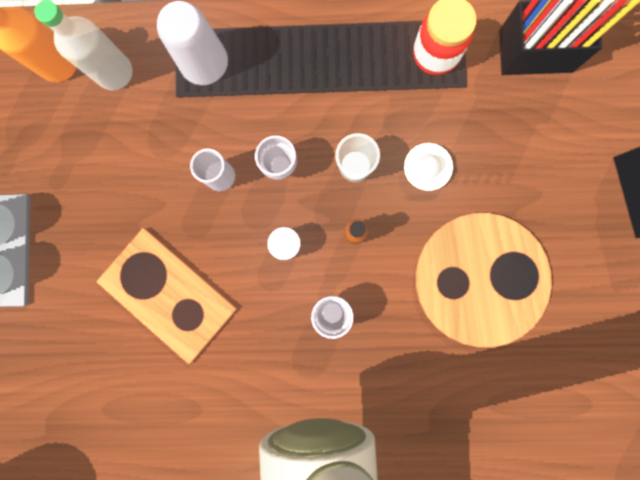

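View pics/scene0.png

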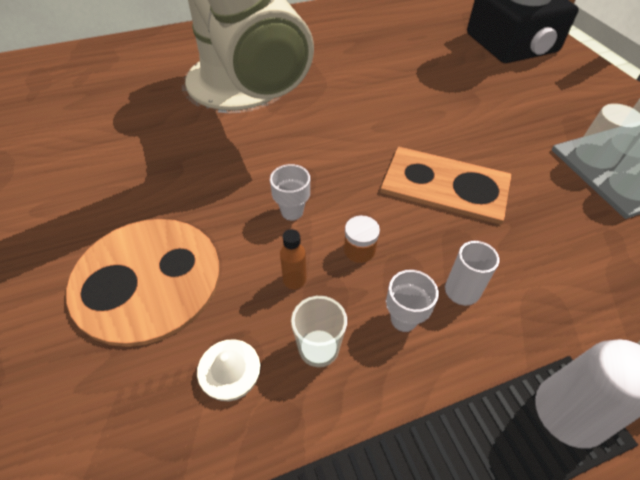

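The top view shows:
- **Rect tray:** large pad (143,275), small pad (188,315).
- **Round tray:** large pad (514,276), small pad (453,283).
- **Items to move:** straight cup rim (209,165), stepped cup rims (276,158) and (332,317), jar lid (284,243), bottle cap (357,230).
- **Items to leave:** glass (357,157), juicer (429,167).

The scene view agrees with these identities.

```bash
cat > h.py <<'E'
import numpy as np, cv2
from scipy.spatial.transform import Rotation as R
from plant import env
def cam(name, s=None):
    c=env.get_calibration(name)
    if name=="wrist":
        m=c["mount"]; Rt=R.from_rotvec(s["tcp_rot"]).as_matrix()
        return c, Rt@m[:3,:3], Rt@m[:3,3]+s["tool_pos"]
    return c, R.from_rotvec(c["attitude"]).as_matrix(), np.array(c["position"])
def pix2plane(C,uv,z):
    c,Rm,p=C; d=Rm@np.array([(uv[0]-c["cx"])/c["fx"],(uv[1]-c["cy"])/c["fy"],1.])
    return p+d*(z-p[2])/d[2]
def project(C,X):
    c,Rm,p=C; q=Rm.T@(np.asarray(X)-p); return np.array([c["fx"]*q[0]/q[2]+c["cx"],c["fy"]*q[1]/q[2]+c["cy"]])
E
python3 - <<'E'
from h import *
C=cam("top"); im=cv2.imread("pics/top0.png"); g=cv2.cvtColor(im,cv2.COLOR_BGR2GRAY)
dark=(im.max(2)<60).astype(np.uint8)
n,l,st,ce=cv2.connectedComponentsWithStats(dark)
P={}
for k,uv in dict(Rl=(143,275),Rs=(188,315),Ol=(514,276),Os=(453,283)).items():
    i=l[uv[1],uv[0]]; P[k]=pix2plane(C,ce[i],.012); print(k,ce[i].round(1),2*np.sqrt(st[i,4]/np.pi)*(C[2][2]-.012)/476.6,P[k].round(4))
for a,b in (("Rl","Rs"),("Ol","Os")): print("sep",np.linalg.norm(P[a]-P[b]))
for k,(uv,r,h) in dict(straight=((209,165),.026,.085),stepA=((276,158),.031,.08),stepB=((332,317),.031,.08),glass=((357,157),.034,.08),jar=((284,243),.0255,.055),bottle=((357,230),.012,.106),juicer=((429,167),.04,.018)).items():
    rp=r*476.6/(.803-h); u,v=uv; w=int(rp+10)
    roi=cv2.resize(g[v-w:v+w,u-w:u+w],None,fx=4,fy=4,interpolation=cv2.INTER_CUBIC)
    c=cv2.HoughCircles(roi,cv2.HOUGH_GRADIENT,1,400,param1=120,param2=8,minRadius=int(4*rp-6),maxRadius=int(4*rp+6))
    q=None if c is None else c[0,0]/4+[u-w,v-w,0]
    print(k,rp.round(1),q,pix2plane(C,uv,h)[:2].round(4),None if q is None else pix2plane(C,q,h)[:2].round(4))
E
```

```text
Rl [316.5 241.3] 1.0315831746951472 [0.5435 0.0111 0.012 ]
Rs [316.5 241.3] 1.0315831746951472 [0.5435 0.0111 0.012 ]
Ol [316.5 241.3] 1.0315831746951472 [0.5435 0.0111 0.012 ]
Os [316.5 241.3] 1.0315831746951472 [0.5435 0.0111 0.012 ]
sep 0.0
sep 0.0Traceback (most recent call last):
  File "<stdin>", line 14, in <module>
AttributeError: 'float' object has no attribute 'round'
```

```bash
cat > m.py <<'E'
from h import *
C=cam("top"); im=cv2.imread("pics/top0.png"); g=cv2.cvtColor(im,cv2.COLOR_BGR2GRAY)
P={}
for k,uv in dict(Rl=(143,275),Rs=(188,315),Ol=(514,276),Os=(453,283)).items():
    dark=(g<g[uv[1],uv[0]]+30).astype(np.uint8)
    n,l,st,ce=cv2.connectedComponentsWithStats(dark)
    i=l[uv[1],uv[0]]; P[k]=pix2plane(C,ce[i],.012); print(k,im[uv[1],uv[0]],ce[i].round(1),round(2*np.sqrt(st[i,4]/np.pi)*(C[2][2]-.012)/476.6,4),P[k].round(4))
for a,b in (("Rl","Rs"),("Ol","Os")): print("sep",np.linalg.norm(P[a]-P[b]))
for k,(uv,r,h) in dict(straight=((209,165),.026,.085),stepA=((276,158),.031,.08),stepB=((332,317),.031,.08),glass=((357,157),.034,.08),jar=((284,243),.0255,.055),bottle=((357,230),.012,.106),juicer=((429,167),.04,.018)).items():
    rp=r*476.6/(.803-h); u,v=uv; w=int(rp+10)
    roi=cv2.resize(g[v-w:v+w,u-w:u+w],None,fx=4,fy=4,interpolation=cv2.INTER_CUBIC)
    c=cv2.HoughCircles(roi,cv2.HOUGH_GRADIENT,1,400,param1=120,param2=8,minRadius=int(4*rp-6),maxRadius=int(4*rp+6))
    q=None if c is None else c[0,0]/4+[u-w,v-w,0]
    print(k,round(rp,1),q,pix2plane(C,uv,h)[:2].round(4),None if q is None else pix2plane(C,q,h)[:2].round(4))
E
python3 m.py
```

```text
Rl [ 70  77 104] [143.  275.4] 0.0758 [0.4937 0.3033 0.012 ]
Rs [ 71  79 112] [187.4 314.7] 0.0508 [0.427  0.2284 0.012 ]
Ol [66 69 77] [514.  275.6] 0.0781 [ 0.4794 -0.3105  0.012 ]
Os [68 73 92] [452.8 282.7] 0.0514 [ 0.47   -0.2108  0.012 ]
sep 0.10033040031232761
sep 0.10013345086703587
straight 17.3 [207.375      165.125       16.95000076] [0.6609 0.1713] [0.6608 0.1738]
stepA 20.4 [275.125      155.625       20.47500038] [0.6699 0.0683] [0.6736 0.0696]
stepB 20.4 [332.125      317.125       21.04999924] [ 0.4249 -0.012 ] [ 0.4247 -0.0122]
glass 22.4 [357.625 155.625  22.5  ] [ 0.6675 -0.0565] [ 0.6697 -0.0575]
jar 16.2 [283.625      243.375       16.42499924] [0.5396 0.0609] [0.539  0.0615]
bottle 8.2 None [ 0.5529 -0.052 ] None
juicer 24.3 [428.125      166.625       24.27499962] [ 0.6618 -0.1784] [ 0.6625 -0.177 ]
```

Pad spacing comes out at 100.3 and 100.1 mm, so the calibration and poses are good. I'll start with the bottle, taking one close look because its cap gave no circle.

```bash
cat >> h.py <<'E'
P=dict(Rl=(.4937,.3033),Rs=(.427,.2284),Ol=(.4794,-.3105),Os=(.470,-.2108),straight=(.6608,.1738),stepA=(.6730,.0695),stepB=(.4247,-.0122),jar=(.539,.0615),bottle=(.5529,-.052))
TIP=dict(bottle=.048,jar=.028,straight=.048,stepA=.051,stepB=.051)
def down(a):
    y=np.array([np.cos(a),np.sin(a),0]); z=np.array([0,0,-1.]); return R.from_matrix(np.c_[np.cross(y,z),y,z]).as_rotvec()
def best(p,a):
    q0=env.observe()["qpos"]; o=[]
    for k in (-1,0,1):
        q=env.solve_ik(p,down(a+k*np.pi))
        if q is not None: o.append((np.abs(np.array(q)-q0).max()+(5 if abs(q[5])>2.8 else 0),a+k*np.pi))
    return down(min(o)[1])
def over(xy,z,a): env.goto([*xy,z],best([*xy,z],a))
def pick(name,a=np.pi/2,open_=.08,centre=False,lift=.25,xy=None):
    xy=P[name] if xy is None else xy; z=TIP[name]+.025
    env.command_gripper(open_)
    if centre:
        over(xy,.17,a+np.pi/2); env.line_to([*xy,z],v=.12); env.command_gripper(.02); env.command_gripper(open_)
        env.line_to([*xy,z+.06],v=.2); over(xy,z+.06,a)
    else: over(xy,.19,a)
    hit=env.line_to([*xy,z],v=.12,threshold=8); env.command_gripper(.0)
    s=env.observe(); print(name,"hit",hit,"z",s["tool_pos"].round(4),"width",round(s["grip_width"],4))
    env.line_to([*xy,lift],v=.2); print("lifted width",round(env.observe()["grip_width"],4))
def place(name,xy,a,base=.012,open_=.08,lift=.25):
    z=base+TIP[name]+.025
    over(xy,lift,a); env.line_to([*xy,z+.03],v=.15); hit=env.line_to([*xy,z-.003],v=.03,threshold=3)
    s=env.observe(); print(name,"placed hit",hit,"dz",round(s["tool_pos"][2]-z,4))
    env.command_gripper(open_); env.line_to([*xy,lift],v=.2); print("t",env.observe()["time_s"])
aR=np.arctan2(.0749,.0667)+np.pi/2; aO=np.arctan2(-.0997,.0094)+np.pi/2
def look(fn):
    s=env.observe(); im=env.grab_frame("wrist")[:,:,::-1].copy(); cv2.imwrite(fn,im); return im,cam("wrist",s)
E
python3 - <<'E'
from h import *
over(P["bottle"],.25,np.pi/2); print(env.observe()["qpos"].round(2),env.observe()["time_s"])
im,C=look("pics/w1.png")
for k,h in dict(bottle=.106,jar=.055,stepB=.08).items(): print(k,project(C,[*P[k],h]).round(1))
E
```

```text
[-0.31  0.39  1.43 -0.    1.33  1.27] 2.3167
bottle [314.5 228. ]
jar [173.2 226.5]
stepB [266.9 366.7]
```

View pics/w1.png

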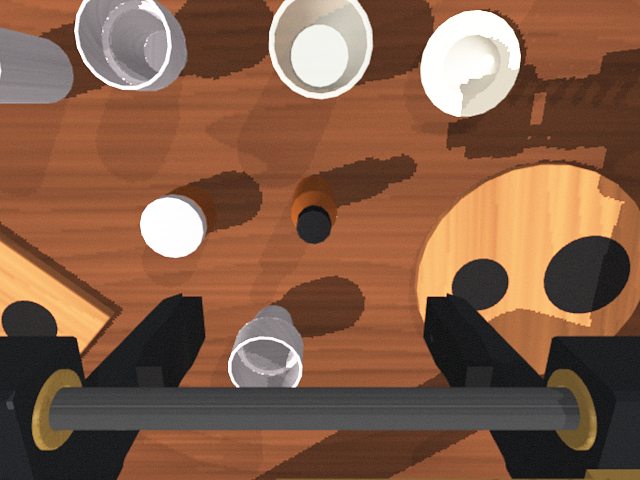

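In the wrist view the jar lid is at (173,226) and the stepB rim at (265,365), both on their predictions. The bottle cap at (314,224) is about 3 px off, so I'll correct it and go.

Run:
```python
from h import *
C=cam("wrist",env.observe()); xy=pix2plane(C,(314,224.5),.106)[:2]; print(xy)
pick("bottle",xy=xy,open_=.07); place("bottle",P["Rs"],aR,open_=.07)
pick("jar",open_=.08); place("jar",P["Os"],aO,open_=.08)
im=env.grab_frame("top"); cv2.imwrite("pics/top1.png",im[:,:,::-1])
```

```text
[ 0.55536839 -0.05165537]
bottle hit False z [ 0.5554 -0.0517  0.0731] width 0.0351
lifted width 0.0352
bottle placed hit True dz -0.0001
t 10.7417
jar hit False z [0.5391 0.0615 0.0531] width 0.0494
lifted width 0.0493
jar placed hit True dz 0.0
t 19.825
```

View pics/top1.png

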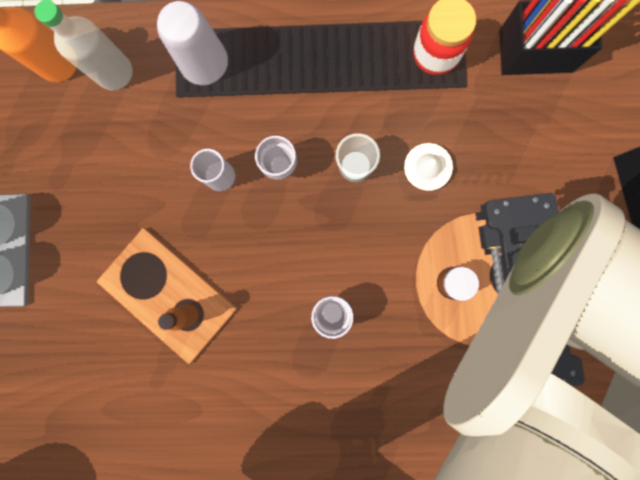

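The bottle stands on the small rect pad with its cap at (167,322). The jar lid is at (461,284) over the small round pad. Next are the straight cup and the lower stepped cup.

Run:
```python
from h import *
pick("straight",open_=.075); place("straight",P["Rl"],aR,open_=.075)
pick("stepB",open_=.082,centre=True); place("stepB",P["Ol"],aO,open_=.082)
over(P["stepA"],.25,np.pi/2); im,C=look("pics/w2.png"); print("A pred",project(C,[*P["stepA"],.08]))
im=env.grab_frame("top"); cv2.imwrite("pics/top2.png",im[:,:,::-1])
C=cam("top"); print("B pred",project(C,[*P["Ol"],.092]),"straight",project(C,[*P["Rl"],.097]),"bottle",project(C,[*P["Rs"],.118]),"jar",project(C,[*P["Os"],.067]))
```

```text
straight hit False z [0.6609 0.1738 0.0733] width 0.0512
lifted width 0.0511
straight placed hit True dz 0.0002
t 28.7167
stepB hit False z [ 0.425  -0.0122  0.0764] width 0.061
lifted width 0.0607
stepB placed hit True dz 0.0004
t 40.675
A pred [313.7415326  217.90100776]
B pred [534.5606898  276.18326145] straight [120.23863183 276.05164963] bottle [164.76003157 321.53132423] jar [461.75645201 283.66392816]
```

View pics/w2.png

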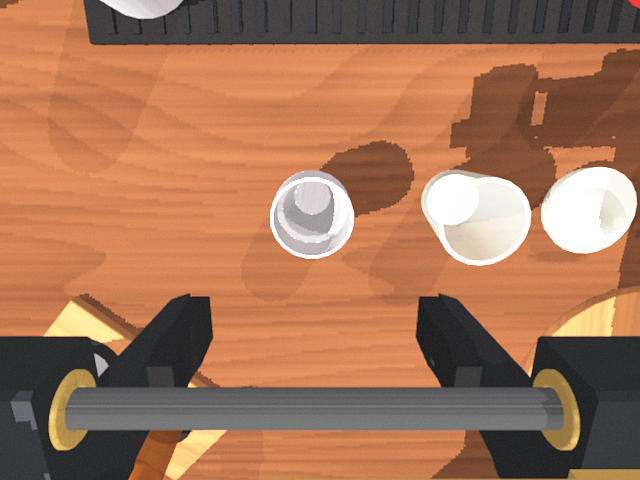

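View pics/top2.png

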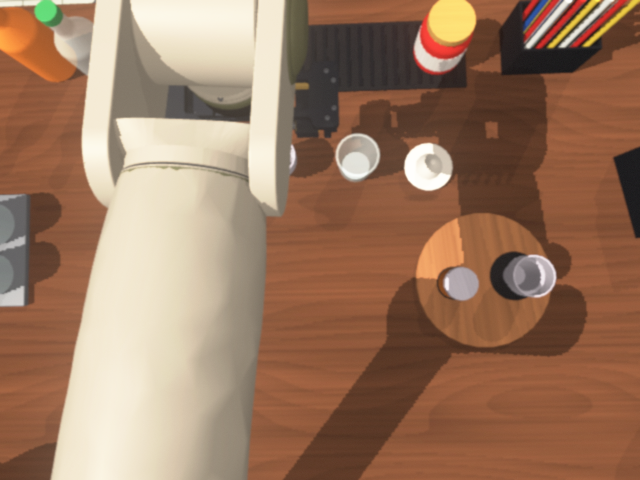

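stepA's rim is at (313,217), matching its prediction. stepB's rim on the round tray is at (534,276), as predicted. Next I nest stepA, releasing only if it seats at the expected height.

Run:
```python
from h import *
pick("stepA",open_=.082,centre=True,lift=.28)
xy=P["Ol"]; z=.046+TIP["stepA"]+.025
over(xy,.28,aO); env.line_to([*xy,z+.05],v=.15); hit=env.line_to([*xy,z-.003],v=.03,threshold=3)
s=env.observe(); dz=s["tool_pos"][2]-z; print("hit",hit,"dz",dz,s["ft_force"].round(2))
if abs(dz)<.003:
    env.command_gripper(.082); env.line_to([*xy,.28],v=.2); 
    c=np.add(P["Ol"],P["Os"])/2; over((.40,-.10),.32,aO+np.pi/2)
    im,C=look("pics/w3.png")
    env.goto_joints([1.3*0-0.0,-.3,1.5,0,1.9,0]) if False else over((.35,0),.33,np.pi/2)
    for n in("top","scene"): cv2.imwrite(f"pics/{n}3.png",env.grab_frame(n)[:,:,::-1])
    print(env.observe()["time_s"]); C=cam("scene")
    for k,p,h in(("rim up","Ol",.126),("rim low","Ol",.092),("straight","Rl",.097),("bottle","Rs",.118),("jar","Os",.067)): print(k,project(C,[*P[p],h]).round(0), project(cam("top"),[*P[p],h]).round(0))
```

```text
stepA hit False z [0.6733 0.0695 0.0766] width 0.0614
lifted width 0.0617
hit True dz 0.0005738136488162987 [-0.56  0.79  5.03]
57.175
rim up [ 76. 238.] [545. 276.]
rim low [ 87. 254.] [535. 276.]
straight [491. 150.] [120. 276.]
bottle [432. 125.] [165. 322.]
jar [168. 240.] [462. 284.]
```

View pics/scene3.png

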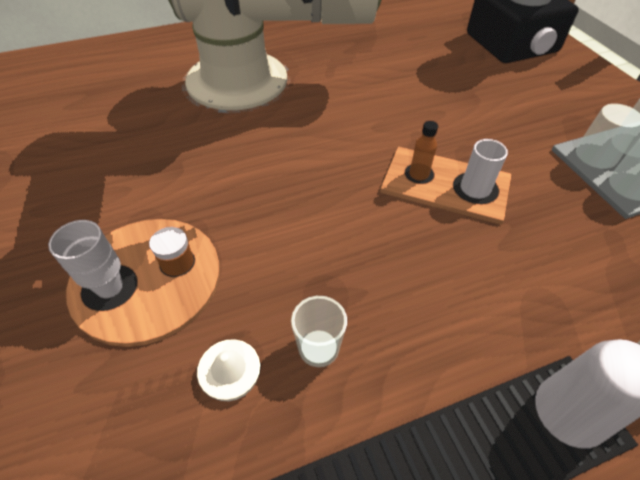

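View pics/top3.png

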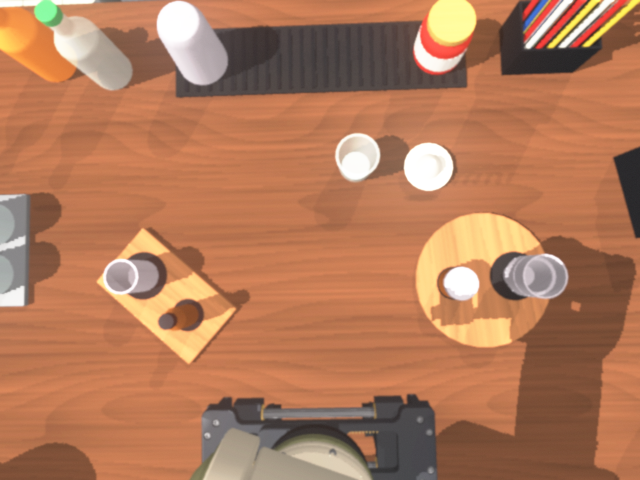

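Everything is on its pad: straight rim (490,151), bottle cap (430,128), jar lid (169,243). The stack rim in the scene view looks about 4 px off its prediction, so I'll check it zoomed with the predicted rings drawn in.

Run:
```python
from h import *
out=[]
for n,(x0,y0) in dict(scene=(20,190),top=(460,200)).items():
    im=cv2.imread(f"pics/{n}3.png"); C=cam(n); S=4
    big=cv2.resize(im[y0:y0+140,x0:x0+100],None,fx=S,fy=S)
    t=np.linspace(0,2*np.pi,60)
    for r,h,c,k in((.031,.126,(0,0,255),"Ol"),(.031,.092,(0,255,0),"Ol"),(.04,.012,(255,0,0),"Ol"),(.0255,.067,(0,255,255),"Os")):
        pts=np.array([(project(C,[P[k][0]+r*np.cos(a),P[k][1]+r*np.sin(a),h])-[x0,y0])*S for a in t]).astype(int)
        cv2.polylines(big,[pts],True,c,1)
    out.append(big)
cv2.imwrite("pics/chk.png",np.hstack(out))
```

```text
(no output)
```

View pics/chk.png

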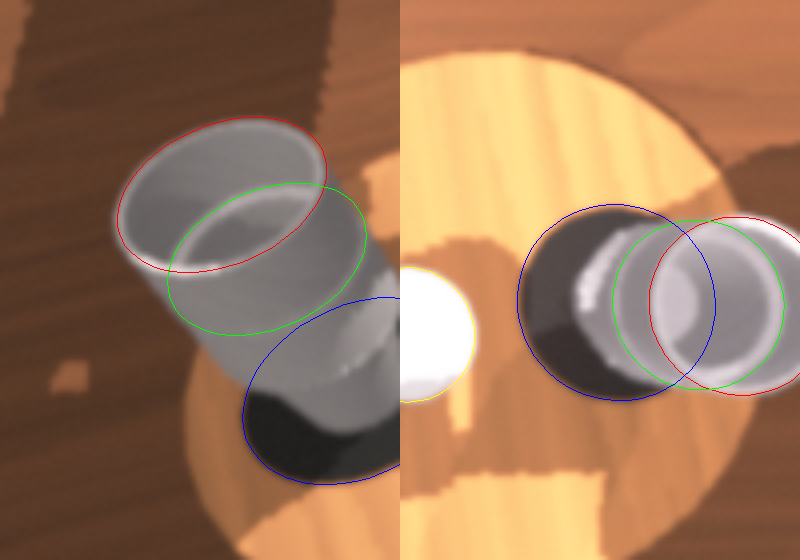

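The predicted rings (upper rim, pad, jar lid) sit on the image in both views, so the stack is nested, upright and centred. My 4 px reading was a misjudgement by eye. I'm handing in.

```bash
python3 -c "
from plant import env
env.hold(0.3); env.finish_job(); print(env.observe()['time_s'])"
```

```text
the job is handed in; nothing more can be done
the job is handed in; nothing more can be done
```

Both trays are made up and the job is handed in at about 58 s of the 120 s; no verdict was reported.

- **Round tray:** stepped cup B stands on the large pad with cup A nested in it, and the jar is on the small pad. Cup A seated within 0.6 mm of the expected 34 mm step.
- **Rectangular tray:** the straight cup is on the large pad and the bottle on the small pad. Every item touched down within 0.5 mm of its expected height.
- **Left alone:** the glass and squeezer appear at the same pixels as at the start.
- **Last check:** in the final pictures the cup rims, jar lid and bottle cap lie within a few pixels (a few mm) of where they should be. The stack's rim first looked about 4 px off in the scene view. Drawing the predicted rings on enlarged crops of both views showed it in place, and no check was left failing.

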